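Check the hand brake of a mosaic turntable

ROBOT

A 6-joint arm with a two-finger parallel gripper is mounted at the origin on the work surface. World frame = base frame: x ahead of the robot, y to its left, z up, the work surface at z = 0. Lengths are in mm, angles in degrees, forces in N, time in s.
With the tool pointing down it reaches from about 300 to 850 mm from the base axis. Payload 4.2 kg.
Tool frame: the origin (TCP) lies midway between the tips of the shut fingers; the grasp point (between the pads) lies 19 mm behind it; z points along the fingers, y is the direction in which the jaws open and shut (so a half turn about z gives the same grasp; the last joint's range is limited). The gripper opens to 91 mm and grips with 3 to 60 N. Pads are 32 mm wide; open, the fingers measure 118 mm over their backs; the gripper's body (76 mm by 178 mm) begins 60 mm behind the grasp point.
Start: joints at [66.234, 18.312, 89.639, -0, 72.044, -1.146], TCP at [221.162, 530.783, 213.976] pointing down, gripper open.
Joint ranges: [-177.97, 177.97], [-48.28, 115.42], [12.27, 149.76], [-77.06, 257.06], [2.81, 150.46], [-146.56, 146.56]. Speed limits (degrees/s): [147.25, 147.25, 180, 180, 180, 180].

INTERFACE

Orientations are given as [roll, pitch, yaw] about the fixed x, y, z axes, in that order (R = Rz(yaw) Ry(pitch) Rx(roll)).
In Python, from workcell import env gives the robot as it stands.
- The arm moves only by the shell command python3 -m jog 'ROWS' [FORCE]. ROWS is JSON, a list of rows, each an object of numbers: "dx", "dy", "dz": the shift along the world's x, y, z in m; "wx", "wy", "wz": the turn, a rotation vector about the world's x, y, z in rad; "grip": the gripper's target within -1 to 1 (shut at 1, half-way at 0, fully open at -1). In form: [{"dx": .., "dy": .., "dz": .., "wx": .., "wy": .., "wz": .., "grip": ..}, ...]. A call has 1 to 10 rows; each row shifts and turns the commanded pose from where the row before left it; what a row does not reach is not made up. A row lasts 1/10 s, in which the tool goes at most 50 mm and 8.59 degrees, less where a joint would pass 70% of its speed; a pose out of reach is approached as far as the arm can. A call with a gripper value outside its range is refused whole. The fingers move at their own pace and stop on an object; FORCE is the grip in N (left out, the last holds). Time passes only in rows, so rows that do not move let the fingers close. It gives the time, the measured TCP pose, the force and the opening at its end, in the units of the state.
- env.state(): the state, without advancing time (a new reading comes with each control period).
- env.grab_frame(name): name is "scene" or "side" or "wrist"; returns the picture (400x640x3 uint8, red, green, blue); there is no depth.
- env.get_calibration(name): a dict with "fx", "fy", "cx", "cy" (pixels), "R" (3x3) and "t" (3): a world point X has camera coordinates R X + t. Camera axes: x right, y down, z forward; pixel columns grow to the right and rows downward; lengths in mm; the calibration is good to about 2 mm. The wrist camera is an equidistant fisheye: a pixel r from the principal point sees the ray r / f radians off the axis. A picture is of the moment at which its call begins: read the wrist's pose just before it. get_calibration takes no time and is no camera call; for the wrist camera it gives the pose at the moment of the call.
- env.job_done(): hands the job in, once; it reports no verdict.
The state is a dict: "time_s": time; "qpos": joint angles; "qvel": joint speeds; "effort": joint torques, N m; "ee_pos": TCP position; "ee_rot": TCP orientation; "force": force on the tool from outside, world axes, zero at the start; "torque": the same for the moment, N m; "gripper_width": finger opening in mm.
Only numpy, scipy, OpenCV 4.12 (cv2) and the standard library are available. Lean on these libraries where they do the work, as an engineer would, in place of code of your own. Each camera call takes 0.05 s, during which the arm holds its last target. There are 200 camera calls.

TASK

Check the turntable's hand brake: with the outside of your fingers, press the brake lever in towards the fixed bar until it comes up against its stop, short of the bar, and hold it there for about two seconds. Then ease it back out under control, keeping your fingers on it so that it does not snap back, and finish clear of it. Do not force the lever, grip it or touch the bar, and leave the jar, tweezers and stone pieces where they lie.

Things in the scene. Friction and masses are not known exactly. Their poses are not given: they have to be found in the camera images.
- brake (a joint): brake lever's angle (rad): 0 = fully out, at rest; grows as it is pressed in; 0.34 = against its firm stop, still about 30 mm clear of the bar. A spring pushes it out all the time: at the press point about 2 N starts it moving and about 8 N brings it to the stop. Let go, it snaps back to 0.
- lever_press (a point): press point on the lever's outer (robot-side) face, at mid-height, 120 mm from the pivot, 110 mm above the table. The lever is a plain level aluminium bar, 8 mm thick, 22 mm high, its tip 166 mm from the pivot; under its outer half is open space. The frame moves with the lever: +x is the direction to press (level, square to the lever, towards the bar), +y along the lever to the pivot, z up.
- lever_pivot (a point): the lever's pivot: upright hinge axis, at the mid-height of the lever, 110 mm above the table. Same axes as lever_press. Seen from above, the lever turns counter-clockwise about it when pressed in. The lever's mid-plane passes through the axis.
- grip_bar: the fixed level bar behind the lever, 200 mm long, with a black rubber sleeve 20 mm in diameter; origin half-way along its axis, 110 mm above the table; y runs along the bar, +x away from the lever. At rest the lever splays away from it, about 100 mm at the tip. Both are on a bench turntable fixed to the bench: grey base, 170 mm disc beyond the bar, under 75 mm high.
- fragment: loose tan stone piece, about 62 mm across and 21 mm high, lying in front of the lever; origin at its underside's centre. To be left alone.
- jar: loose jar with a white cap, 48 mm across, 75 mm high; origin at its underside's centre. To be left alone.
- tweezers: loose steel tweezers lying flat, 130 mm long, 8 mm high; origin at the underside. To be left alone.
- chip: loose small dark stone chip, 40 mm across, 13 mm high; origin at its underside's centre. To be left alone.

How it is judged (in metres and radians):
On the way:
1. the lever is pressed against its stop by the fingers, from its outer side, for at least one second (value of joint brake above 0.31 rad and contact force between the fingers and brake above 2 N and x of the grasp point in the frame of lever_press below -0.004 m), for 1 s.
At the end, for the whole second after the job is handed in: the lever has been held at its stop (over 0.31 rad) by the fingers for a second and is fully out again (under 0.03 rad), with the jar, tweezers and both stone pieces within 15 mm of where they lay (value of joint brake below 0.03 rad and distance of each of fragment, jar, tweezers, chip from where it was at the start of the episode below 0.015 m); the robot touches nothing.
It fails at once if the lever is forced (over 40 N) (contact force between the arm and brake above 40 N).
It fails at once if the lever snaps back (faster than 3 rad/s outward) (velocity of joint brake below -3 rad/s).
It fails at once if the lever is gripped: the point between the finger pads is at the lever while the fingers touch it (contact force between the fingers and brake above 2 N and not (x of the grasp point in the frame of lever_press below -0.004 m)).
It fails at once if the fingers or arm press on the bar (over 2 N) (contact force between any of the fingers, the arm and grip_bar above 2 N).
It fails at once if the jar, the tweezers or a stone piece is moved or lifted (over 15 mm) (distance of any of fragment, jar, tweezers, chip from where it was at the start of the episode above 0.015 m).
It also fails if it takes over 40 s, if anything falls off the work surface, if the arm or the gripper's body presses on something with over 40 N, if the wrist force passes 120 N, or if a joint passes its speed limit or range.

## Working session

There is one attempt and no reset: what is moved stays moved. The work goes in short steps, Python scripts to look and compute and a shell command to move; the robot and the scene stay as the last step left them, time stands still between calls to the robot, and variables do not carry over. Pictures are saved under pics/ and viewed, about 8 in all and at most 12, crops included, and the job is handed in when it is done.

```bash
mkdir -p pics
python3 - <<'E'
from workcell import env
import cv2,numpy as np
for n in("scene","side"):
    cv2.imwrite(f"pics/{n}0.png",env.grab_frame(n)[:,:,::-1])
    c=env.get_calibration(n);print(n,c['fx'],c['cx'],c['cy'],np.round(-np.array(c['R']).T@np.array(c['t'])),np.round(c['R'],2).tolist())
s=env.state();print(s)
E
```

```text
scene 407.65503549418884 320.53277224868333 201.6660057652557 [933. 644. 870.] [[-0.87, 0.49, -0.01], [0.36, 0.63, -0.68], [-0.33, -0.6, -0.73]]
side 435.4195452619698 318.70922063543986 202.75335367358963 [ 384. -724.  548.] [[0.98, -0.22, 0.02], [-0.09, -0.48, -0.87], [0.2, 0.85, -0.49]]
{'time_s': 0.1, 'qpos': array([ 6.62333381e+01,  1.83465570e+01,  8.96986916e+01, -1.10653021e-03,
        7.20439354e+01, -1.14457273e+00]), 'qvel': array([-0.05954665, -0.01968625, -0.16589105, -0.04166588,  0.08281803,
        0.01019528]), 'effort': array([ 1.87537204e-03, -4.13333309e+01, -2.32506180e+01,  7.28410366e-02,
        4.21131158e-02, -5.37844107e-05]), 'ee_pos': array([220.98651552, 530.35390078, 213.22351021]), 'ee_rot': array([-1.79910813e+02, -7.29579485e-04,  1.57378252e+02]), 'force': array([-0.72796316, -0.22423106, -0.55972099]), 'torque': array([-0.02895799, -0.02397404,  0.05744293]), 'gripper_width': 91.30735020006072}
```

View pics/scene0.png

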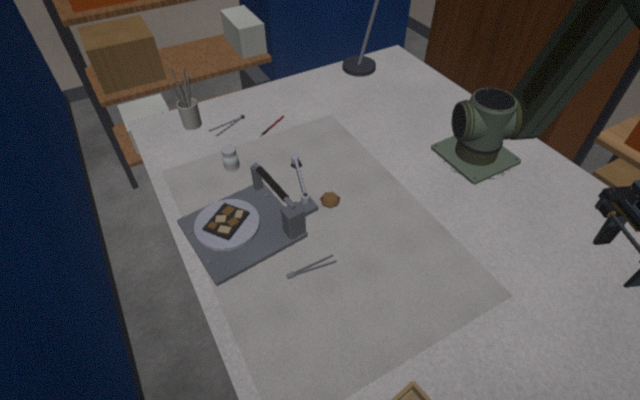

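View pics/side0.png

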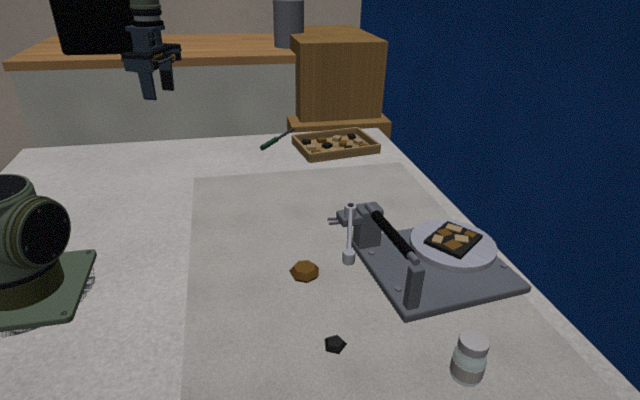

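Run:
```python
import cv2,numpy as np
a=cv2.imread("pics/scene0.png")[140:250,230:350];b=cv2.imread("pics/side0.png")[190:310,290:430]
f=lambda i:cv2.resize(i,(400*1,int(400*i.shape[0]/i.shape[1])),interpolation=cv2.INTER_CUBIC)
a,b=f(a),f(b);h=max(a.shape[0],b.shape[0])
p=lambda i:cv2.copyMakeBorder(i,0,h-i.shape[0],0,0,0)
cv2.imwrite("pics/c.png",cv2.convertScaleAbs(np.hstack([p(a),p(b)]),alpha=1.5))
```

```text
(no output)
```

View pics/c.png

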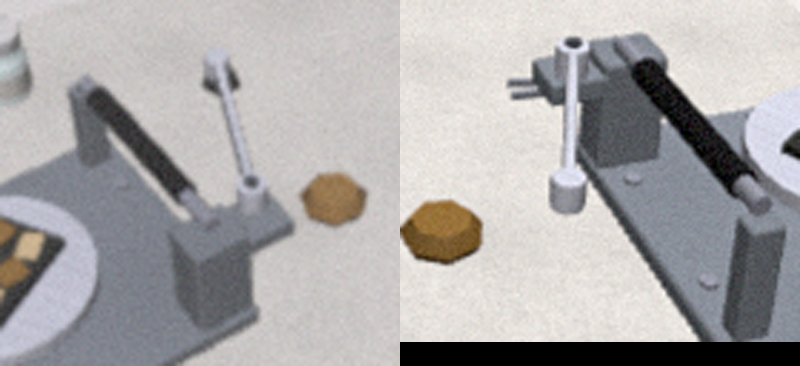

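```bash
cat > h.py <<'E'
from workcell import env
import numpy as np
def ray(n,p):
    c=env.get_calibration(n);R=np.array(c['R']);t=np.array(c['t'])
    d=R.T@[(p[0]-c['cx'])/c['fx'],(p[1]-c['cy'])/c['fy'],1];return -R.T@t,d/np.linalg.norm(d)
def plane(n,p,z):
    o,d=ray(n,p);return o+d*(z-o[2])/d[2]
def tri(p,q):
    (o,d),(e,f)=ray("scene",p),ray("side",q)
    s=np.linalg.lstsq(np.c_[d,-f],e-o,rcond=None)[0];a,b=o+s[0]*d,e+s[1]*f
    return (a+b)/2,np.linalg.norm(a-b)
E
python3 - <<'E'
from h import *
S=lambda u,v:(230+u*.3,140+v*.3)
D=lambda u,v:(290+(u-400)*.35,190+v*.35)
np.set_printoptions(precision=1,suppress=True)
for n,a,b in [("pivot top",(251,182),(573,43)),("knob top",(216,56),(569,177)),("sleeve +y",(187,185),(645,70)),("sleeve -y",(95,97),(742,190)),("bar end",(205,207),(630,48))]:
    print(n,*tri(S(*a),D(*b)))
for n,z,p in [("pivot",121,(251,182)),("knob",125,(216,56)),("frag",12,(334,198))]: print(n,plane("scene",S(*p),z))
for n,z,p in [("pivot",121,(573,43)),("knob",125,(569,177)),("frag",12,(443,230))]: print(n,plane("side",D(*p),z))
print("chip",plane("side",(335,344),8),"jar",plane("side",(473,340),75),plane("scene",(230,150),75))
for p in[(290,275),(335,260),(333,265)]:print("tw",plane("scene",p,5))
E
```

```text
pivot top [615.1  -8.  122.5] 1.8124211662661736
knob top [ 570.1 -155.9  119.7] 1.4872901925939457
sleeve +y [656.9 -37.9 113.7] 4.027537232150351
sleeve -y [ 674.2 -172.4  107.2] 0.3730054432530689
bar end [655.7  -9.1 114.9] 4.017839653788554
pivot [613.6  -9.1 121. ]
knob [ 571.9 -150.   125. ]
frag [513.5 -51.3  12. ]
pivot [616.8  -5.9 121. ]
knob [ 568.4 -163.2  125. ]
frag [515.2 -56.3  12. ]
chip [ 527.4 -245.8    8. ] jar [ 705.3 -337.8   75. ] [ 704.4 -329.1   75. ]
tw [727.9 117.1   5. ]
tw [607.4 133.7   5. ]
tw [619.7 144.3   5. ]
```

The scene shows the lever splayed out on the robot side, and the crops give these points (scene / side pixels):

| Point | Scene | Side |
|---|---|---|
| Pivot | (305,195) | (351,205) |
| Tip knob | (295,157) | (349,252) |

Triangulated, the pivot is at about (615,-8) and the knob at (570,-156). The press point is then about (576,-122), with press direction (0.957,-0.291). The loose pieces are all well below or away from the approach. I'll move next to the lever with the fingers shut, at a yaw of about 73°.

```bash
python3 -m jog '[{"dx":0.0152,"dy":-0.0318,"wz":-0.0736,"grip":1},{"dx":0.0152,"dy":-0.0318,"wz":-0.0736,"grip":1},{"dx":0.0152,"dy":-0.0318,"wz":-0.0736,"grip":1},{"dx":0.0152,"dy":-0.0318,"wz":-0.0736,"grip":1},{"dx":0.0152,"dy":-0.0318,"wz":-0.0736,"grip":1},{"dx":0.0152,"dy":-0.0318,"wz":-0.0736,"grip":1},{"dx":0.0152,"dy":-0.0318,"wz":-0.0736,"grip":1},{"dx":0.0152,"dy":-0.0318,"wz":-0.0736,"grip":1},{"dx":0.0152,"dy":-0.0318,"wz":-0.0736,"grip":1},{"dx":0.0152,"dy":-0.0318,"wz":-0.0736,"grip":1}]' 10
python3 -m jog '[{"dx":0.0152,"dy":-0.0318,"wz":-0.0736,"grip":1},{"dx":0.0152,"dy":-0.0318,"wz":-0.0736,"grip":1},{"dx":0.0152,"dy":-0.0318,"wz":-0.0736,"grip":1},{"dx":0.0152,"dy":-0.0318,"wz":-0.0736,"grip":1},{"dx":0.0152,"dy":-0.0318,"wz":-0.0736,"grip":1},{"dx":0.0152,"dy":-0.0318,"wz":-0.0736,"grip":1},{"dx":0.0152,"dy":-0.0318,"wz":-0.0736,"grip":1},{"dx":0.0152,"dy":-0.0318,"wz":-0.0736,"grip":1},{"dx":0.0152,"dy":-0.0318,"wz":-0.0736,"grip":1},{"dx":0.0152,"dy":-0.0318,"wz":-0.0736,"grip":1}]'
```

```text
invalid input
invalid input
```

```bash
python3 -m jog '[{"dx":0.0152,"dy":-0.0318,"dz":0,"wx":0,"wy":0,"wz":-0.0736,"grip":1},{"dx":0.0152,"dy":-0.0318,"dz":0,"wx":0,"wy":0,"wz":-0.0736,"grip":1},{"dx":0.0152,"dy":-0.0318,"dz":0,"wx":0,"wy":0,"wz":-0.0736,"grip":1},{"dx":0.0152,"dy":-0.0318,"dz":0,"wx":0,"wy":0,"wz":-0.0736,"grip":1},{"dx":0.0152,"dy":-0.0318,"dz":0,"wx":0,"wy":0,"wz":-0.0736,"grip":1}]' 10
```

```text
time_s: 0.6
ee_pos: [297.4, 370.3, 213.6]
ee_rot: [-180.0, 0.0, 136.1]
force: [0.5, -0.6, 0.7]
gripper_width: 53.8
```

```bash
python3 -m jog '[{"dx":0.0152,"dy":-0.0318,"dz":0,"wx":0,"wy":0,"wz":-0.0736,"grip":1},{"dx":0.0152,"dy":-0.0318,"dz":0,"wx":0,"wy":0,"wz":-0.0736,"grip":1},{"dx":0.0152,"dy":-0.0318,"dz":0,"wx":0,"wy":0,"wz":-0.0736,"grip":1},{"dx":0.0152,"dy":-0.0318,"dz":0,"wx":0,"wy":0,"wz":-0.0736,"grip":1},{"dx":0.0152,"dy":-0.0318,"dz":0,"wx":0,"wy":0,"wz":-0.0736,"grip":1},{"dx":0.0152,"dy":-0.0318,"dz":0,"wx":0,"wy":0,"wz":-0.0736,"grip":1},{"dx":0.0152,"dy":-0.0318,"dz":0,"wx":0,"wy":0,"wz":-0.0736,"grip":1},{"dx":0.0152,"dy":-0.0318,"dz":0,"wx":0,"wy":0,"wz":-0.0736,"grip":1},{"dx":0.0152,"dy":-0.0318,"dz":0,"wx":0,"wy":0,"wz":-0.0736,"grip":1},{"dx":0.0152,"dy":-0.0318,"dz":0,"wx":0,"wy":0,"wz":-0.0736,"grip":1}]'
python3 -m jog '[{"dx":0.0152,"dy":-0.0318,"dz":0,"wx":0,"wy":0,"wz":-0.0736,"grip":1},{"dx":0.0152,"dy":-0.0318,"dz":0,"wx":0,"wy":0,"wz":-0.0736,"grip":1},{"dx":0.0152,"dy":-0.0318,"dz":0,"wx":0,"wy":0,"wz":-0.0736,"grip":1},{"dx":0.0152,"dy":-0.0318,"dz":0,"wx":0,"wy":0,"wz":-0.0736,"grip":1},{"dx":0.0152,"dy":-0.0318,"dz":0,"wx":0,"wy":0,"wz":-0.0736,"grip":1},{"dx":0,"dy":0,"dz":0,"wx":0,"wy":0,"wz":0,"grip":1}]'
python3 - <<'E'
from workcell import env
import cv2
cv2.imwrite("pics/w1.png",env.grab_frame("wrist")[:,:,::-1])
E
```

```text
time_s: 1.6
ee_pos: [449.3, 52.3, 213.7]
ee_rot: [-180.0, -0.0, 93.9]
force: [1.4, 0.8, 0.1]
gripper_width: 0.7
time_s: 2.2
ee_pos: [526.6, -108.6, 213.2]
ee_rot: [180.0, 0.1, 72.8]
force: [-0.1, -0.1, -0.1]
gripper_width: 0.3
```

View pics/w1.png

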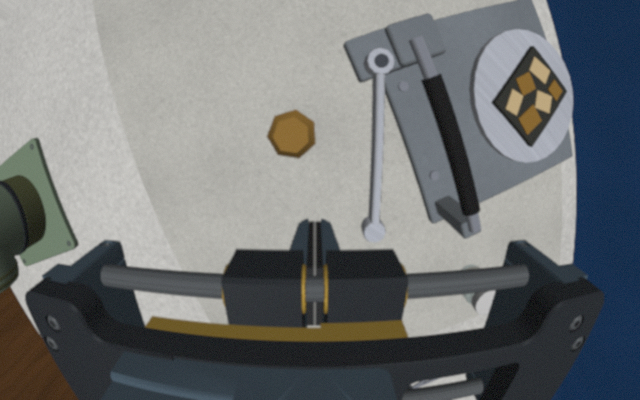

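The wrist view shows the pivot hub at (381,61), the knob at (374,231) and the fragment at (291,133). The lever runs parallel to the shut finger faces. I'll cast these points for a second fix.

Run:
```python
from workcell import env
import numpy as np
c=env.get_calibration("wrist");R=np.array(c['R']);o=-R.T@c['t']
def pl(p,z):
    q=np.array([(p[0]-c['cx'])/c['fx'],(p[1]-c['cy'])/c['fy']]);th=np.hypot(*q)
    d=R.T@np.r_[q/th*np.sin(th),np.cos(th)];return np.round(o+d*(z-o[2])/d[2],1)
print(o)
for n,p,z in[("pivot",(381,61),122),("mid",(378.5,150),121),("knob",(374,229),121),("frag",(291,131),21),("barA",(432,80),115),("barB",(469,210),115)]:print(n,pl(p,z))
```

```text
[550.28087235 -28.3304337  382.81253332]
pivot [615.3  -5.5 122. ]
mid [592.3 -78.7 121. ]
knob [ 570.6 -148.6  121. ]
frag [515.7 -46.6  21. ]
barA [658.3 -31.6 115. ]
barB [ 670.2 -162.9  115. ]
```

```bash
python3 -m jog '[{"dx":0,"dy":0,"dz":-0.02,"wx":0,"wy":0,"wz":0,"grip":1},{"dx":0,"dy":0,"dz":-0.02,"wx":0,"wy":0,"wz":0,"grip":1},{"dx":0,"dy":0,"dz":-0.02,"wx":0,"wy":0,"wz":0,"grip":1},{"dx":0,"dy":0,"dz":-0.02,"wx":0,"wy":0,"wz":0,"grip":1},{"dx":0,"dy":0,"dz":-0.02,"wx":0,"wy":0,"wz":0,"grip":1},{"dx":0,"dy":0,"dz":-0.02,"wx":0,"wy":0,"wz":0,"grip":1},{"dx":0.0095,"dy":-0.003,"dz":0,"wx":0,"wy":0,"wz":0,"grip":1},{"dx":0.0095,"dy":-0.003,"dz":0,"wx":0,"wy":0,"wz":0,"grip":1},{"dx":0,"dy":0,"dz":0,"wx":0,"wy":0,"wz":0,"grip":1}]'
python3 -m jog '[{"dx":0.004,"dy":-0.0012,"dz":0,"wx":0,"wy":0,"wz":0,"grip":1},{"dx":0.004,"dy":-0.0012,"dz":0,"wx":0,"wy":0,"wz":0,"grip":1},{"dx":0,"dy":0,"dz":0,"wx":0,"wy":0,"wz":0,"grip":1}]'
python3 - <<'E'
from workcell import env
import cv2
cv2.imwrite("pics/w2.png",env.grab_frame("wrist")[:,:,::-1])
E
```

```text
time_s: 3.15
ee_pos: [546.9, -111.5, 95.3]
ee_rot: [179.8, -0.0, 73.1]
force: [-0.8, -0.8, -0.2]
gripper_width: 0.7
time_s: 3.45
ee_pos: [552.9, -113.9, 94.5]
ee_rot: [179.9, -0.0, 73.0]
force: [-0.1, -0.5, -0.3]
gripper_width: 0.6
```

View pics/w2.png

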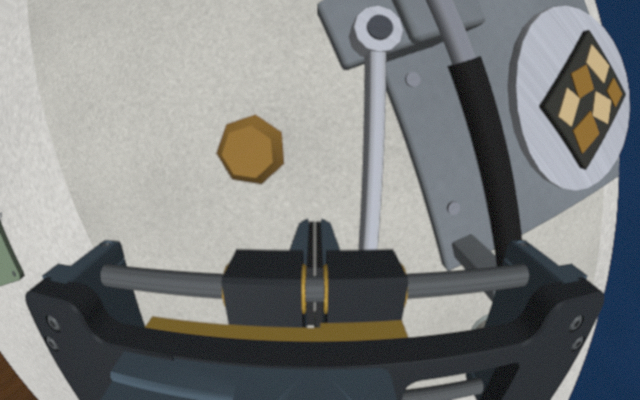

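The fingers are beside the lever with a gap of roughly 10 mm, and their faces are still parallel (lever at column ~372, right finger edge ~338). Next I'll go in gently until contact.

```bash
python3 -m jog '[{"dx":0.002,"dy":-0.0006,"dz":-0.001,"wx":0,"wy":0,"wz":0,"grip":1},{"dx":0.002,"dy":-0.0006,"dz":-0.001,"wx":0,"wy":0,"wz":0,"grip":1},{"dx":0.002,"dy":-0.0006,"dz":-0.001,"wx":0,"wy":0,"wz":0,"grip":1},{"dx":0,"dy":0,"dz":0,"wx":0,"wy":0,"wz":0,"grip":1}]'
python3 -m jog '[{"dx":0.002,"dy":-0.0006,"dz":0,"wx":0,"wy":0,"wz":0,"grip":1},{"dx":0.002,"dy":-0.0006,"dz":0,"wx":0,"wy":0,"wz":0,"grip":1},{"dx":0,"dy":0,"dz":0,"wx":0,"wy":0,"wz":0,"grip":1}]'
python3 -m jog '[{"dx":0.002,"dy":-0.0006,"dz":0,"wx":0,"wy":0,"wz":0,"grip":1},{"dx":0.002,"dy":-0.0006,"dz":0,"wx":0,"wy":0,"wz":0,"grip":1},{"dx":0,"dy":0,"dz":0,"wx":0,"wy":0,"wz":0,"grip":1}]'
```

```text
time_s: 3.9
ee_pos: [558.3, -115.5, 90.7]
ee_rot: [-180.0, 0.0, 73.0]
force: [0.4, -0.1, 0.8]
gripper_width: 0.6
time_s: 4.2
ee_pos: [562.5, -116.7, 91.0]
ee_rot: [180.0, -0.0, 73.0]
force: [0.9, 0.3, -0.4]
gripper_width: 0.1
time_s: 4.5
ee_pos: [566.3, -117.9, 91.0]
ee_rot: [180.0, -0.0, 73.0]
force: [0.4, 0.8, -0.2]
gripper_width: 0.7
```

```bash
python3 -m jog '[{"dx":0.002,"dy":-0.0006,"dz":0,"wx":0,"wy":0,"wz":0,"grip":1},{"dx":0.001,"dy":-0.0003,"dz":0,"wx":0,"wy":0,"wz":0,"grip":1},{"dx":0,"dy":0,"dz":0,"wx":0,"wy":0,"wz":0,"grip":1}]'
python3 -m jog '[{"dx":0.002,"dy":-0.0006,"dz":0,"wx":0,"wy":0,"wz":0,"grip":1},{"dx":0.001,"dy":-0.0003,"dz":0,"wx":0,"wy":0,"wz":0,"grip":1},{"dx":0,"dy":0,"dz":0,"wx":0,"wy":0,"wz":0,"grip":1}]'
```

```text
time_s: 4.8
ee_pos: [568.6, -118.6, 90.9]
ee_rot: [-179.9, 0.0, 73.0]
force: [-2.3, 0.2, 0.9]
gripper_width: 0.4
time_s: 5.1
ee_pos: [572.0, -119.6, 90.9]
ee_rot: [-180.0, 0.0, 73.0]
force: [-3.9, -0.6, 0.9]
gripper_width: 0.4
```

Contact was at TCP x of about 568. Now I'll follow the arc about the pivot, turning with the lever.

```bash
python3 -m jog '[{"dx":0.0022,"dy":-0.0007,"dz":0,"wx":0,"wy":0,"wz":0.0215,"grip":1},{"dx":0.0022,"dy":-0.0007,"dz":0,"wx":0,"wy":0,"wz":0.0215,"grip":1},{"dx":0.0022,"dy":-0.0007,"dz":0,"wx":0,"wy":0,"wz":0.0215,"grip":1},{"dx":0.0022,"dy":-0.0007,"dz":0,"wx":0,"wy":0,"wz":0.0215,"grip":1},{"dx":0.0022,"dy":-0.0007,"dz":0,"wx":0,"wy":0,"wz":0.0215,"grip":1},{"dx":0.0022,"dy":-0.0007,"dz":0,"wx":0,"wy":0,"wz":0.0215,"grip":1},{"dx":0.0022,"dy":-0.0007,"dz":0,"wx":0,"wy":0,"wz":0.0215,"grip":1},{"dx":0.0022,"dy":-0.0007,"dz":0,"wx":0,"wy":0,"wz":0.0215,"grip":1},{"dx":0,"dy":0,"dz":0,"wx":0,"wy":0,"wz":0,"grip":1}]'
python3 -m jog '[{"dx":0.0023,"dy":-0.0004,"dz":0,"wx":0,"wy":0,"wz":0.021,"grip":1},{"dx":0.0023,"dy":-0.0004,"dz":0,"wx":0,"wy":0,"wz":0.021,"grip":1},{"dx":0.0023,"dy":-0.0003,"dz":0,"wx":0,"wy":0,"wz":0.021,"grip":1},{"dx":0.0023,"dy":-0.0003,"dz":0,"wx":0,"wy":0,"wz":0.021,"grip":1},{"dx":0.0023,"dy":-0.0002,"dz":0,"wx":0,"wy":0,"wz":0.021,"grip":1},{"dx":0,"dy":0,"dz":0,"wx":0,"wy":0,"wz":0,"grip":1}]'
```

```text
time_s: 6.0
ee_pos: [589.2, -125.3, 90.8]
ee_rot: [-179.9, 0.0, 83.0]
force: [-5.6, -0.2, 2.8]
gripper_width: 0.7
time_s: 6.6
ee_pos: [600.2, -127.4, 90.9]
ee_rot: [-179.8, 0.0, 89.0]
force: [-8.5, -2.1, 3.4]
gripper_width: 0.7
```

```bash
python3 -m jog '[{"dx":0.0015,"dy":-0.0001,"dz":0,"wx":0,"wy":0,"wz":0.013,"grip":1},{"dx":0.0015,"dy":-0.0001,"dz":0,"wx":0,"wy":0,"wz":0.013,"grip":1},{"dx":0,"dy":0,"dz":0,"wx":0,"wy":0,"wz":0,"grip":1}]'
python3 -m jog '[{"dx":0.0015,"dy":-0.0001,"dz":0,"wx":0,"wy":0,"wz":0.013,"grip":1},{"dx":0,"dy":0,"dz":0,"wx":0,"wy":0,"wz":0,"grip":1}]'
```

```text
time_s: 6.9
ee_pos: [602.9, -127.8, 90.9]
ee_rot: [-179.8, 0.1, 90.5]
force: [-7.5, -3.0, 3.5]
gripper_width: 0.2
time_s: 7.1
ee_pos: [604.4, -128.0, 90.9]
ee_rot: [-179.8, 0.1, 91.2]
force: [-7.8, -2.8, 4.4]
gripper_width: 0.5
```

```bash
python3 -m jog '[{"dx":0.0015,"dy":0,"dz":0,"wx":0,"wy":0,"wz":0.012,"grip":1},{"dx":0,"dy":0,"dz":0,"wx":0,"wy":0,"wz":0,"grip":1}]'
python3 -m jog '[{"dx":0.001,"dy":0,"dz":0,"wx":0,"wy":0,"wz":0.008,"grip":1},{"dx":0,"dy":0,"dz":0,"wx":0,"wy":0,"wz":0,"grip":1}]'
python3 -m jog '[{"dx":0.001,"dy":0,"dz":0,"wx":0,"wy":0,"wz":0.008,"grip":1},{"dx":0,"dy":0,"dz":0,"wx":0,"wy":0,"wz":0,"grip":1}]'
```

```text
time_s: 7.3
ee_pos: [605.8, -128.1, 90.9]
ee_rot: [-179.8, 0.1, 91.9]
force: [-8.0, -2.6, 2.9]
gripper_width: 0.3
time_s: 7.5
ee_pos: [606.4, -128.2, 90.9]
ee_rot: [-179.8, 0.1, 92.4]
force: [-8.9, -2.9, 3.7]
gripper_width: 0.3
time_s: 7.7
ee_pos: [606.6, -128.3, 90.9]
ee_rot: [-179.6, 0.1, 92.8]
force: [-11.3, -3.6, 5.6]
gripper_width: 0.3
```

```bash
python3 -m jog '[{"dx":0.0008,"dy":0,"dz":0,"wx":0,"wy":0,"wz":0,"grip":1},{"dx":0,"dy":0,"dz":0,"wx":0,"wy":0,"wz":0,"grip":1},{"dx":0,"dy":0,"dz":0,"wx":0,"wy":0,"wz":0,"grip":1}]'
python3 - <<'E'
from workcell import env
import cv2,numpy as np
a=env.grab_frame("wrist")[:,:,::-1]
s=cv2.resize(env.grab_frame("side")[180:320,280:440,::-1],(457,400),interpolation=cv2.INTER_CUBIC)
cv2.imwrite("pics/w3.png",np.hstack([a[:,200:540],s]))
E
```

```text
time_s: 8.0
ee_pos: [606.6, -128.3, 90.9]
ee_rot: [-179.6, 0.1, 92.8]
force: [-11.7, -3.3, 6.5]
gripper_width: 0.2
```

View pics/w3.png

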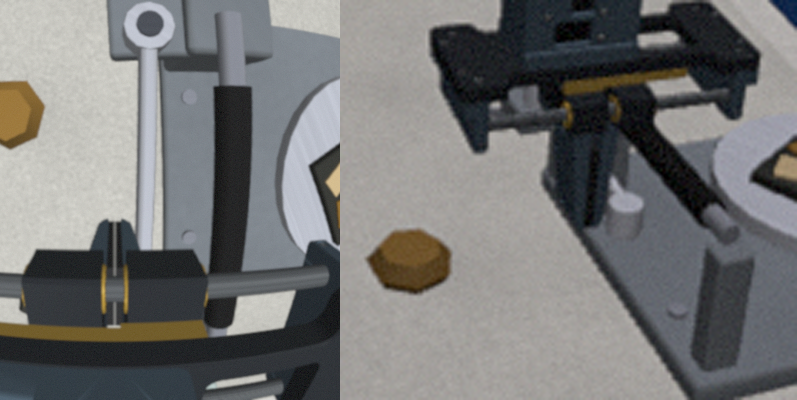

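The lever (crop columns 140–155) sits just beyond the shut fingers, with a clear gap to the black sleeve (column ~220). TCP x stays at 606.6 as the command advances and the force rises to ~12 N, so the lever is at its stop. The wrist has followed about 19.7° of turn. Now I'll hold.

```bash
Z='x'; python3 -m jog '[{"dx":0,"dy":0,"dz":0,"wx":0,"wy":0,"wz":0,"grip":1},{"dx":0,"dy":0,"dz":0,"wx":0,"wy":0,"wz":0,"grip":1},{"dx":0,"dy":0,"dz":0,"wx":0,"wy":0,"wz":0,"grip":1},{"dx":0,"dy":0,"dz":0,"wx":0,"wy":0,"wz":0,"grip":1},{"dx":0,"dy":0,"dz":0,"wx":0,"wy":0,"wz":0,"grip":1},{"dx":0,"dy":0,"dz":0,"wx":0,"wy":0,"wz":0,"grip":1},{"dx":0,"dy":0,"dz":0,"wx":0,"wy":0,"wz":0,"grip":1},{"dx":0,"dy":0,"dz":0,"wx":0,"wy":0,"wz":0,"grip":1},{"dx":0,"dy":0,"dz":0,"wx":0,"wy":0,"wz":0,"grip":1},{"dx":0,"dy":0,"dz":0,"wx":0,"wy":0,"wz":0,"grip":1}]'
python3 -m jog '[{"dx":0,"dy":0,"dz":0,"wx":0,"wy":0,"wz":0,"grip":1},{"dx":0,"dy":0,"dz":0,"wx":0,"wy":0,"wz":0,"grip":1},{"dx":0,"dy":0,"dz":0,"wx":0,"wy":0,"wz":0,"grip":1},{"dx":0,"dy":0,"dz":0,"wx":0,"wy":0,"wz":0,"grip":1},{"dx":0,"dy":0,"dz":0,"wx":0,"wy":0,"wz":0,"grip":1},{"dx":0,"dy":0,"dz":0,"wx":0,"wy":0,"wz":0,"grip":1},{"dx":0,"dy":0,"dz":0,"wx":0,"wy":0,"wz":0,"grip":1},{"dx":0,"dy":0,"dz":0,"wx":0,"wy":0,"wz":0,"grip":1},{"dx":0,"dy":0,"dz":0,"wx":0,"wy":0,"wz":0,"grip":1},{"dx":0,"dy":0,"dz":0,"wx":0,"wy":0,"wz":0,"grip":1}]'
```

```text
time_s: 9.1
ee_pos: [606.6, -128.3, 90.9]
ee_rot: [-179.6, 0.1, 92.8]
force: [-12.7, -3.6, 5.8]
gripper_width: 0.5
time_s: 10.1
ee_pos: [606.6, -128.2, 90.8]
ee_rot: [-179.6, 0.1, 92.8]
force: [-10.3, -3.4, 6.0]
gripper_width: 0.1
```

Next I'll ease it out along the same arc.

```bash
python3 -m jog '[{"dx":-0.0021,"dy":0.0002,"dz":0,"wx":0,"wy":0,"wz":-0.019,"grip":1},{"dx":-0.0021,"dy":0.0002,"dz":0,"wx":0,"wy":0,"wz":-0.019,"grip":1},{"dx":-0.0021,"dy":0.0003,"dz":0,"wx":0,"wy":0,"wz":-0.019,"grip":1},{"dx":-0.0021,"dy":0.0003,"dz":0,"wx":0,"wy":0,"wz":-0.019,"grip":1},{"dx":-0.0021,"dy":0.0003,"dz":0,"wx":0,"wy":0,"wz":-0.019,"grip":1},{"dx":-0.0021,"dy":0.0003,"dz":0,"wx":0,"wy":0,"wz":-0.019,"grip":1},{"dx":-0.0021,"dy":0.0004,"dz":0,"wx":0,"wy":0,"wz":-0.019,"grip":1},{"dx":-0.0021,"dy":0.0004,"dz":0,"wx":0,"wy":0,"wz":-0.019,"grip":1},{"dx":-0.0021,"dy":0.0005,"dz":0,"wx":0,"wy":0,"wz":-0.019,"grip":1}]'
python3 -m jog '[{"dx":-0.0022,"dy":0.0007,"dz":0,"wx":0,"wy":0,"wz":-0.0215,"grip":1},{"dx":-0.0022,"dy":0.0007,"dz":0,"wx":0,"wy":0,"wz":-0.0215,"grip":1},{"dx":-0.0022,"dy":0.0007,"dz":0,"wx":0,"wy":0,"wz":-0.0215,"grip":1},{"dx":-0.0022,"dy":0.0007,"dz":0,"wx":0,"wy":0,"wz":-0.0215,"grip":1},{"dx":-0.0022,"dy":0.0007,"dz":0,"wx":0,"wy":0,"wz":-0.0215,"grip":1},{"dx":-0.0022,"dy":0.0007,"dz":0,"wx":0,"wy":0,"wz":-0.0215,"grip":1},{"dx":-0.0022,"dy":0.0007,"dz":0,"wx":0,"wy":0,"wz":-0.0215,"grip":1},{"dx":0,"dy":0,"dz":0,"wx":0,"wy":0,"wz":0,"grip":1}]'
```

```text
time_s: 11.0
ee_pos: [590.1, -125.3, 90.9]
ee_rot: [-179.9, 0.1, 83.0]
force: [-6.7, -2.8, 2.5]
gripper_width: 0.7
time_s: 11.8
ee_pos: [575.2, -119.8, 90.7]
ee_rot: [-180.0, 0.1, 74.4]
force: [-4.4, -1.4, 0.0]
gripper_width: 0.8
```

```bash
python3 -m jog '[{"dx":-0.0015,"dy":0.0005,"dz":0,"wx":0,"wy":0,"wz":-0.012,"grip":1},{"dx":-0.0015,"dy":0.0005,"dz":0,"wx":0,"wy":0,"wz":-0.012,"grip":1},{"dx":-0.0015,"dy":0.0005,"dz":0,"wx":0,"wy":0,"wz":0,"grip":1},{"dx":-0.0015,"dy":0.0005,"dz":0,"wx":0,"wy":0,"wz":0,"grip":1},{"dx":-0.0015,"dy":0.0005,"dz":0,"wx":0,"wy":0,"wz":0,"grip":1},{"dx":-0.0015,"dy":0.0005,"dz":0,"wx":0,"wy":0,"wz":0,"grip":1},{"dx":-0.0015,"dy":0.0005,"dz":0,"wx":0,"wy":0,"wz":0,"grip":1},{"dx":0,"dy":0,"dz":0,"wx":0,"wy":0,"wz":0,"grip":1}]'
python3 -m jog '[{"dx":-0.008,"dy":0.0025,"dz":0,"wx":0,"wy":0,"wz":0,"grip":1},{"dx":-0.01,"dy":0.003,"dz":0,"wx":0,"wy":0,"wz":0,"grip":1},{"dx":-0.015,"dy":0.0045,"dz":0,"wx":0,"wy":0,"wz":0,"grip":1},{"dx":0,"dy":0,"dz":0.02,"wx":0,"wy":0,"wz":0,"grip":1},{"dx":0,"dy":0,"dz":0.03,"wx":0,"wy":0,"wz":0,"grip":1},{"dx":0,"dy":0,"dz":0.03,"wx":0,"wy":0,"wz":0,"grip":1},{"dx":0,"dy":0,"dz":0.03,"wx":0,"wy":0,"wz":0,"grip":1},{"dx":0,"dy":0,"dz":0,"wx":0,"wy":0,"wz":0,"grip":1},{"dx":0,"dy":0,"dz":0,"wx":0,"wy":0,"wz":0,"grip":1}]'
python3 - <<'E'
from workcell import env
import cv2
cv2.imwrite("pics/w4.png",env.grab_frame("wrist")[:,:,::-1])
E
```

```text
time_s: 12.6
ee_pos: [566.3, -115.7, 91.5]
ee_rot: [179.8, -0.0, 73.0]
force: [-0.2, 0.0, -0.0]
gripper_width: 0.8
time_s: 13.5
ee_pos: [531.7, -105.6, 201.2]
ee_rot: [179.9, -0.0, 73.0]
force: [0.8, 0.4, -1.6]
gripper_width: 0.3
```

View pics/w4.png

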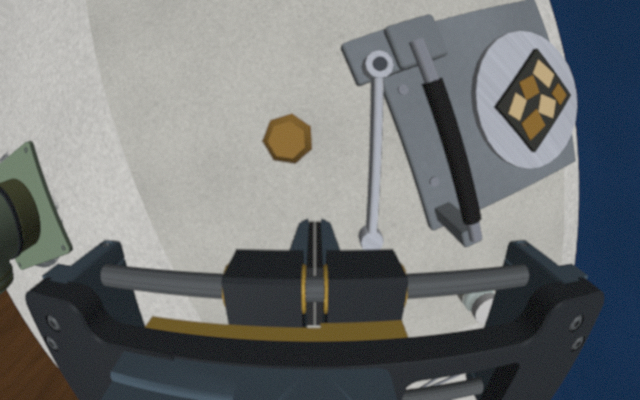

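The lever is back at its rest angle (pivot (379,64), knob (372,238)), the fragment is undisturbed and the arm is clear. Handing in.

```bash
python3 -c "
from workcell import env
print(env.state()['force']);env.job_done()"
```

```text
[-0.07822336 -0.10532953  0.71530404]
the job is handed in; nothing more can be done
```

The brake check is done and the job is handed in. With the fingers shut, I pressed the lever in along its arc until it came up against its stop.

- **At the stop:** the TCP stayed at x = 606.6 mm while the command moved on. The wrist had turned about 19.7° (0.34 rad) with the lever. The force was about 12–14 N, and a picture showed the lever well clear of the bar.
- **Hold and release:** I held it there for a little over 2 s, then eased it back at about 0.2 rad/s. The fingers stayed on it until the force fell to about zero.
- **Last checks:** the final wrist picture showed the lever at its rest angle, the fragment in place and the tool clear. The tool force read under 1 N, and the last clock reading was 13.5 s.
- **Not checked:** I did not measure the jar, tweezers or chip again at the end; the arm stayed well away from them throughout.
- **Disagreements:** contact came about 5 mm later than I estimated, so I found it by force. My first two move commands were refused for their row format and caused no motion.

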